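Check that a rebuilt brake lever stops short of the push bar

ROBOT

A 7-joint arm with a two-finger parallel gripper is mounted at the origin on the work surface. World frame = base frame: x ahead of the robot, y to its left, z up, the work surface at z = 0. Lengths are in mm, angles in rad, forces in N, time in s.
With the tool pointing down it reaches from about 425 to 825 mm from the base axis. Payload 3.6 kg.
Tool frame: the origin (TCP) lies midway between the tips of the shut fingers; the grasp point (between the pads) lies 19 mm behind it (env.hold_point_z is the z of the grasp point in the tool frame, in mm); z points along the fingers, y is the direction in which the jaws open and shut (so a half turn about z gives the same grasp; the last joint's range is limited). The gripper opens to 93 mm and grips with 3 to 60 N. Pads are 15 mm wide; open, the fingers measure 128 mm over their backs; the gripper's body (75 mm by 188 mm) begins 65 mm behind the grasp point.
Start: joints at [-0.026, 0.615, -0.013, 1.423, 0.008, 1.103, -0.04], TCP at [649.971, 0.024, 218.64] pointing down, gripper open.
Joint ranges: [-3.12, 3.12], [-0.3, 2.06], [-1.34, 1.32], [0.26, 2.42], [-1.36, 4.5], [0.01, 1.98], [-2.84, 2.84]. Speed limits (rad/s): [2.79, 2.79, 3.14, 3.14, 3.14, 3.14, 3.14].

INTERFACE

Orientations are given as a unit quaternion [w, x, y, z].
In Python, from bench import env gives the robot as it stands. The module is installed in compiled form; this text tells all that it offers.
- The arm moves only by the tool servo_tool, never from a script. Its argument "rows" is one flat list of numbers, 4 for each row, row after row: the shift along the tool's x, y, z in m, then the turn about the tool's z in rad. In form: [dx, dy, dz, turn, dx, dy, dz, turn, ...]. A call has 1 to 5 rows; each row shifts and turns the commanded pose from where the row before left it, along the tool's axes as they then stand; what a row does not reach is not made up. A row lasts 1/12 s, in which the tool goes at most 41.7 mm and 7.16 degrees, less where a joint would pass 70% of its speed; a pose out of reach is approached as far as the arm can. A call is refused whole if a number of a shift passes 0.0417 or a number of a turn 0.125, either way. A call with a gripper value outside its range is refused whole. "hand" is the opening, from 0 (shut) to 1 (fully open), set as the call begins (left out, the last holds). The fingers move at their own pace and stop on an object; the grip force is fixed at half the most. Time passes only in rows, so rows that do not move let the fingers close. It gives the time, the measured TCP pose, the force and the opening at its end, in the units of the state.
- env.get_state(): the state, without advancing time (a new reading comes with each control period).
- env.grab_frame(name): name is "scene" or "side" or "wrist"; returns the picture (420x560x3 uint8, red, green, blue); there is no depth.
- env.camera_info(name): a dict with "fx", "fy", "cx", "cy" (pixels), "dist" ([k1, k2, p1, p2, k3] as OpenCV has them; the pictures are not rectified), "extrinsics" (4x4, takes a point from camera to world coordinates); the wrist camera has in their place "hand_eye" (4x4, takes a point from camera to tool coordinates, whose origin is the TCP and whose axes are the flange's). Camera axes: x right, y down, z forward; pixel columns grow to the right and rows downward; lengths in mm; the calibration is good to about 2 mm. A picture is of the moment at which its call begins: read the wrist's pose just before it. camera_info takes no time and is no camera call.
- env.hand_in(): hands the job in, once; it reports no verdict.
Trained networks look in the newest picture that a camera, given by its name, has taken for a name from the list of things; names that differ only in an ending like _2 or _b are one class to them, and where a whole thing is asked for, a point or a joint stands for the part that bears it (a point fixed in the world has none). Each returns a list of dicts, best first, with "conf" (0 to 1); they miss things now and then, are a little off and sometimes report something else, mostly with a low value. They report only what shows in the picture. A call takes as long as a camera call.
- env.search_frame(camera, thing): "centre" ([x, y, z] in mm, in world coordinates, good to about 4 mm: the middle of the surface that is visible of it).
- env.trace(camera, thing): "mask" (420x560 bool, what is visible of it).
- env.place_of(camera, thing): "centre" ([x, y, z] in mm, in world coordinates, good to about 4 mm: a listed point, or the origin of a listed thing).
The state is a dict: "t": time; "joints": joint angles; "qvel": joint speeds; "effort": joint torques, N m; "ee_pos": TCP position; "tool_rot": TCP orientation; "wrist_force": force on the tool from outside, world axes, zero at the start; "ft_torque": the same for the moment, N m; "finger_gap": finger opening in mm.
Only numpy, scipy, OpenCV 4.12 (cv2) and the standard library are available. Lean on these libraries where they do the work, as an engineer would, in place of code of your own. Each camera call takes 0.05 s, during which the arm holds its last target. There are 200 camera calls.

TASK

The red brake lever on the trolley's push bar in the vise has just been rebuilt: with the fingers shut, use their outside to press it in towards the bar as far as it goes, let it come right back out, then press it fully in once more and finish while still holding it there firmly but without forcing it, so that we can see it stops short of the bar. Only push the lever on its outer face: do not pinch it or reach in between it and the bar. Touch neither the bar, its grips nor the vise, and leave the black clutch lever and everything on the bench as they are.

Things in the scene. Friction and masses are not known exactly. Their poses are not given: they have to be found in the camera images.
- brake_lever (a joint): Angle of the red brake lever, rad: 0 = fully out (where its spring holds it), 0.26 = fully in, at its stop. The pivot is vertical; pressing swings the outer end away from the robot, towards the bar. The spring needs about 1 N to start and 5 N at the stop, pressed at brake_press; then it goes solid. Over 35 N would bend it.
- brake_press (a point): Point on the outer face of the brake lever's blade (the face towards the robot) where the fingers press, 110 mm from the pivot, half-way up the blade, about 150 mm above the bench; it moves with the lever. Its x axis is square to the blade and points into the blade, the way to press (towards the bar); y runs along the blade to its free end, z up.
- brake_pivot (a point): The brake lever's pivot (vertical axis), 37 mm in front of the push bar's axis, just inboard of the left grip (left as the robot sees it); axes as for brake_press.
- brake_blade: The red blade of the brake lever, a flat bar 18 mm high and 11 mm thick from 24 to 146 mm along y from its origin at the pivot, with a 20 mm ball end at 148 mm; x and y axes as for brake_press. Fully out, its free end is 85 mm in front of the bar's axis; fully in, about 48 mm, which leaves about 23 mm between the ball and the grip.
- blade_back: The inner face (towards the bar) of the same red blade: not to be touched. Same origin and axes as brake_blade.
- brake: The black brake clamp on the push bar with a grey fluid reservoir, black-capped, whose top is 35 mm above the bar's axis and which reaches from the clamp 50 mm towards the vise; origin on the bar's axis in the clamp, z up, y along the bar towards its left end. The clamp may sit anywhere within 40 mm along the bar.
- vise: Blue engineer's vise bolted to the bench, jaws 100 mm wide, top 164 mm above the bench, its screw and bar handle reaching 240 mm towards the robot. Origin on the bench under the gripped bar, x away from the robot, y along the bar. It grips a steel push bar (22 mm diameter, 660 mm long, axis 150 mm above the bench, along y through the origin) with a black rubber grip (32 mm diameter, 125 mm long) at each end.
- clutch_lever (a joint): Angle of the black clutch lever on the right half of the bar, rad: 0 = fully out, 0.26 = fully in. To be left alone.
- clutch_tip (a point): The ball end of the black clutch lever.
- screwdriver: Bystander: a yellow-handled screwdriver lying under the brake lever's side of the bar.
- wrench: Bystander: a steel spanner lying on the bench in front of the clutch side.
- screw_jar: Bystander: a glass jar of 60 mm diameter and 70 mm height with a steel lid, standing in front of the brake lever; origin under its centre.
- fluid_bottle: Bystander: a white bottle with a yellow label and red cap, 60 mm in diameter, 150 mm tall, standing to the left in front; origin under its centre.
- tape_roll: Bystander: a roll of blue tape, 96 mm across, 24 mm high, lying flat, beyond the left end of the bar.
- mallet: Bystander: a hammer lying on the bench, right front.
- turned_bowl: Bystander: a turned wooden bowl, 124 mm across, 55 mm high, behind the bar to the left.
- blank: Bystander: a reddish square turning blank 50 x 140 x 50 mm, behind the bar to the right.

How it is judged:
By the outcome, as a careful person would: the job done as asked, in the order asked, and still so for the second after the job is handed in, while the arm keeps its last pose, push and grip.
It also fails if it takes over 51 s, if anything falls off the work surface, if the arm or the gripper's body presses on something with over 40 N, if the wrist force passes 120 N, or if a joint passes its speed limit or range.

## Working session

There is one attempt and no reset: what is moved stays moved. The work goes in short steps, Python scripts to look and compute and a tool call to move; the robot and the scene stay as the last step left them, time stands still between calls to the robot, and variables do not carry over. Pictures are saved under pics/ and viewed, about 8 in all and at most 12, crops included, and the job is handed in when it is done.

Besides the shell and the picture viewer there is one more tool, called after "Emit:" as name(argument=value, ...), one argument or row to a line, values as JSON. servo_tool: Moves the arm, as the interface text tells. Its arguments: {"type":"object","properties":{"rows":{"type":"array","items":{"type":"number"}},"hand":{"type":"number"}},"required":["rows"]}

```bash
mkdir -p pics
cat > h.py <<'E'
from bench import env
import numpy as np, cv2
from scipy.spatial.transform import Rotation as R
def snap(c,n):
    f=env.grab_frame(c); cv2.imwrite(f'pics/{n}.png',f[:,:,::-1]); return f
def st():
    s=env.get_state(); print('t',round(s['t'],2),'p',np.round(s['ee_pos'],1),'F',np.round(s['wrist_force'],2),'gap',round(s['finger_gap'],1)); return s
E
python3 - <<'E'
from h import *
s=st(); q=s['tool_rot']; print(q); print(R.from_quat([*q[1:],q[0]]).as_matrix().round(3))
snap('scene','s1');snap('side','d1')
for c in('scene','side'):
  for n in('brake_press','brake_pivot','brake','vise','screw_jar','fluid_bottle','clutch_tip'):
    r=env.place_of(c,n); print(c,n,[(np.round(x['centre'],1).tolist(),round(x['conf'],2)) for x in r[:2]])
E
```

```text
t 0.0 p [649.2  -0.  217.5] F [-0.05  0.23  0.14] gap 92.8
[-0.00087837  0.70708084  0.70713159 -0.00091115]
[[-0.     1.    -0.003]
 [ 1.     0.    -0.   ]
 [-0.    -0.003 -1.   ]]
scene brake_press [([590.0, 136.8, 152.1], 0.55), ([627.6, -124.0, -1.2], 0.36)]
scene brake_pivot [([609.4, 23.4, 154.5], 0.81), ([577.6, 64.8, 5.7], 0.45)]
scene brake [([642.8, 0.4, 150.3], 0.56), ([486.5, -419.6, 149.8], 0.24)]
scene vise [([627.4, -124.1, 0.5], 0.56)]
scene screw_jar [([499.2, 44.3, -1.3], 0.62)]
scene fluid_bottle [([333.1, 408.5, 5.3], 0.67)]
scene clutch_tip [([641.7, -0.5, 153.7], 0.72), ([484.8, -419.5, 148.4], 0.61)]
side brake_press [([586.6, 129.3, 147.8], 0.81)]
side brake_pivot [([608.4, 23.8, 150.5], 0.59)]
side brake [([647.3, -1.2, 146.8], 0.73), ([488.5, -423.2, 149.5], 0.53)]
side vise [([755.4, 178.3, -2.0], 0.45), ([473.4, 417.4, -3.7], 0.15)]
side screw_jar [([500.8, 41.5, 6.1], 0.98)]
side fluid_bottle [([336.1, 405.7, 2.7], 0.72)]
side clutch_tip [([486.0, -421.3, 150.8], 0.87)]
```

View pics/s1.png

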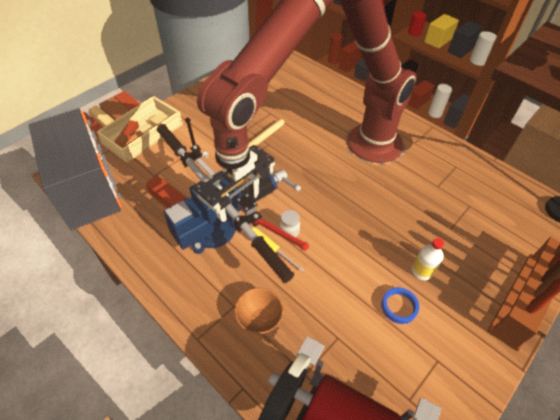

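View pics/d1.png

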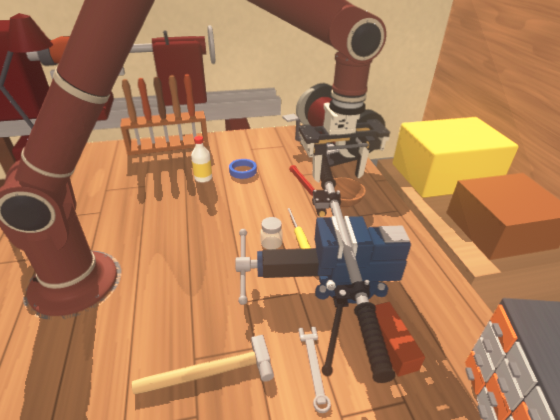

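The scene view shows the red lever from pivot (252,217) to ball (305,245), the jar at (290,222), and the gripper over the clamp. The side view agrees. The bar is yawed about 8°, so the mean press direction is close to world +x, which is tool +y. I'll shut the fingers and move out in front of the lever at the present height.

Emit:
servo_tool(
  rows=[0.026, -0.026, 0, 0, 0.027, -0.026, 0, 0, 0.027, -0.026, 0, 0, 0.027, -0.026, 0, 0, 0.026, -0.026, 0, 0],
  hand=0,
)

```text
t: 1.22
ee_pos: [518.7, 134.3, 218.8]
tool_rot: [-0.0, 0.707, 0.707, 0.0]
wrist_force: [0.6, 1.3, 0.1]
finger_gap: 64.0
```

Emit:
servo_tool(
  rows=[0, 0, 0, 0, 0, 0, 0, 0, 0, 0, 0, 0],
)

```text
t: 1.47
ee_pos: [520.6, 132.4, 219.0]
tool_rot: [0.001, 0.707, 0.707, 0.0]
wrist_force: [-0.1, -0.3, -0.2]
finger_gap: 44.3
```

Run:
```python
from h import *
s=st(); snap('wrist','w1');snap('side','d2')
for c in('wrist','side','scene'):
  if c=='scene': env.grab_frame(c)
  for n in('brake_press','brake_pivot','clutch_tip'):
    r=env.place_of(c,n); print(c,n,[(np.round(x['centre'],1).tolist(),round(x['conf'],2)) for x in r[:2]])
st()
```

```text
t 1.47 p [520.6 132.4 219. ] F [-0.06 -0.32 -0.21] gap 44.3
wrist brake_press [([584.0, 128.1, 149.4], 0.95)]
wrist brake_pivot []
wrist clutch_tip []
side brake_press [([584.4, 126.8, 146.8], 0.74), ([610.1, 24.0, 149.8], 0.22)]
side brake_pivot [([607.1, 22.8, 151.8], 0.55), ([486.9, -421.7, 151.4], 0.28)]
side clutch_tip [([485.6, -423.1, 149.5], 0.75)]
scene brake_press [([589.7, 133.9, 150.6], 0.75)]
scene brake_pivot []
scene clutch_tip [([291.2, -297.9, -4.4], 0.73), ([484.9, -420.4, 150.2], 0.62)]
t 2.07 p [520.  132.9 218.6] F [ 0.17  0.57 -0.28] gap 0.9
```

View pics/w1.png

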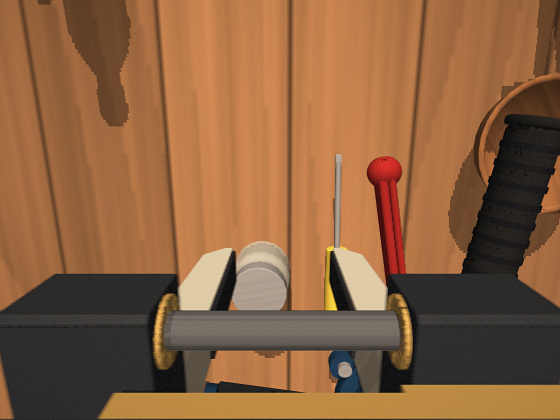

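View pics/d2.png

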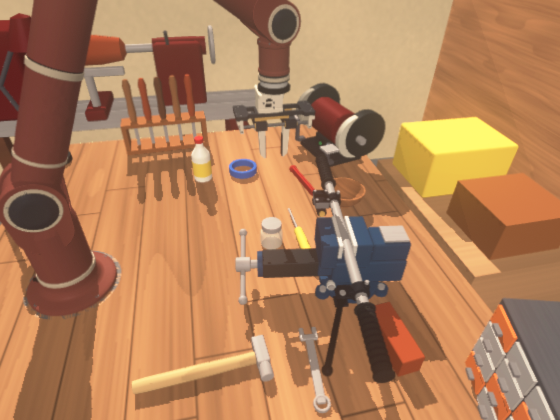

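The wrist view shows the red lever (ball at 385,170) to the right of the fingers, with the jar (262,275) well to the inboard side. The fingers are now shut at (520,133), clear of the lever, with its face at about x 586. I'll descend to z≈138 and approach.

Emit:
servo_tool(
  rows=[0, 0, 0.02, 0, 0, 0, 0.02, 0, -0.001, 0, 0.02, 0, -0.001, 0, 0.02, 0, 0, 0.01, 0, 0],
)

```text
t: 2.48
ee_pos: [525.6, 130.2, 134.9]
tool_rot: [-0.003, 0.707, 0.707, -0.004]
wrist_force: [-0.6, -0.3, 0.7]
finger_gap: 0.7
```

Emit:
servo_tool(
  rows=[0, 0.01, 0, 0, 0, 0.01, 0, 0, 0, 0.005, 0, 0, 0, 0, 0, 0],
)

```text
t: 2.82
ee_pos: [556.1, 131.0, 138.6]
tool_rot: [0.0, 0.707, 0.707, 0.0]
wrist_force: [-0.2, -0.4, -0.4]
finger_gap: 0.7
```

Run:
```python
from h import *
s=st(); w=snap('wrist','w2');d=snap('side','d3')
big=cv2.resize(d[80:240,200:400],(800,640))[:600]
cv2.imwrite('pics/c3.png',np.hstack([cv2.resize(big,(440,330)),cv2.resize(w,(360,330))])[:,:,::-1])
for c in('wrist','side'):
  r=env.place_of(c,'brake_press'); print(c,[(np.round(x['centre'],1).tolist(),round(x['conf'],2)) for x in r[:2]])
st()
```

```text
t 2.82 p [556.1 131.  138.6] F [-0.2  -0.36 -0.36] gap 0.7
wrist [([587.0, 126.7, 147.4], 0.67)]
side [([586.6, 129.7, 148.0], 0.45)]
t 3.02 p [554.3 131.1 138.7] F [-0.26  0.44 -0.08] gap 0.2
```

View pics/c3.png

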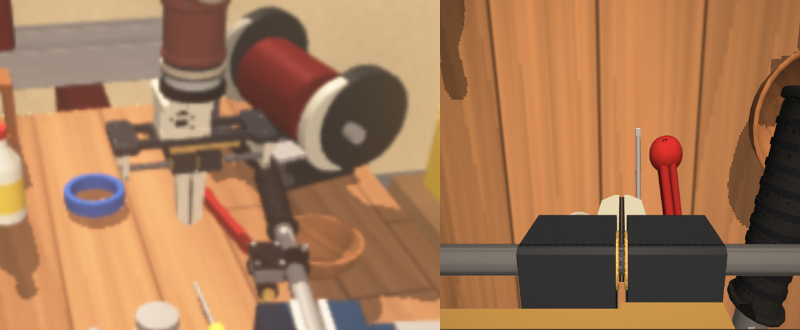

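The crops show the shut fingers in front of the red blade with the bar and grip well clear. I'll advance slowly until contact.

Emit:
servo_tool(
  rows=[0, 0.004, 0, 0, 0, 0.004, 0, 0, 0, 0.003, 0, 0, 0, 0.003, 0, 0, 0, 0, 0, 0],
)

```text
t: 3.43
ee_pos: [569.4, 131.0, 138.6]
tool_rot: [-0.0, 0.707, 0.707, -0.0]
wrist_force: [-0.0, -0.3, 0.1]
finger_gap: 0.3
```

Emit:
servo_tool(
  rows=[0, 0.003, 0, 0, 0, 0.003, 0, 0, 0, 0.003, 0, 0, 0, 0, 0, 0, 0, 0, 0, 0],
)

```text
t: 3.85
ee_pos: [577.5, 131.5, 138.4]
tool_rot: [-0.001, 0.707, 0.707, -0.0]
wrist_force: [-2.0, 1.3, 0.1]
finger_gap: 0.2
```

Emit:
servo_tool(
  rows=[0, 0.003, 0, 0, 0, 0.003, 0, 0, 0, 0.003, 0, 0, 0, 0, 0, 0, 0, 0, 0, 0],
)

```text
t: 4.27
ee_pos: [586.7, 131.5, 138.4]
tool_rot: [-0.001, 0.707, 0.707, -0.0]
wrist_force: [-3.9, 2.1, 0.1]
finger_gap: 0.5
```

Emit:
servo_tool(
  rows=[0, 0.003, 0, 0, 0, 0.003, 0, 0, 0, 0.002, 0, 0, 0, 0, 0, 0, 0, 0, 0, 0],
)

```text
t: 4.68
ee_pos: [594.3, 131.8, 138.5]
tool_rot: [-0.001, 0.707, 0.707, -0.0]
wrist_force: [-5.4, 3.3, 0.2]
finger_gap: 0.0
```

Emit:
servo_tool(
  rows=[0, 0.002, 0, 0, 0, 0.002, 0, 0, 0, 0, 0, 0, 0, 0, 0, 0],
)

```text
t: 5.02
ee_pos: [598.0, 131.8, 138.4]
tool_rot: [-0.001, 0.707, 0.707, -0.001]
wrist_force: [-5.1, 3.2, -0.0]
finger_gap: 0.4
```

Emit:
servo_tool(
  rows=[0, 0.002, 0, 0, 0, 0, 0, 0, 0, 0, 0, 0],
)

```text
t: 5.27
ee_pos: [599.4, 131.8, 138.4]
tool_rot: [-0.002, 0.707, 0.707, -0.001]
wrist_force: [-5.8, 3.5, 2.4]
finger_gap: 0.5
```

Emit:
servo_tool(
  rows=[0, 0.0015, 0, 0, 0, 0, 0, 0, 0, 0, 0, 0],
)

```text
t: 5.52
ee_pos: [599.6, 131.8, 138.4]
tool_rot: [-0.003, 0.707, 0.707, -0.002]
wrist_force: [-9.0, 2.9, 4.5]
finger_gap: 0.6
```

Emit:
servo_tool(
  rows=[0, 0.0015, 0, 0, 0, 0, 0, 0, 0, 0, 0, 0],
)

```text
t: 5.77
ee_pos: [599.8, 131.8, 138.4]
tool_rot: [-0.003, 0.707, 0.707, -0.003]
wrist_force: [-11.2, 3.0, 5.2]
finger_gap: 0.7
```

Solid at x≈599.7 with about 11 N. The Fz of 5 N could mean something else is touching, so I'll look closer.

Run:
```python
from h import *
s=st(); print(np.round(s['ft_torque'],2)); w=snap('wrist','w4');d=snap('side','d4');c=snap('scene','s4')
a=cv2.resize(d[90:220,230:370],(400,371),interpolation=2);b=cv2.resize(c[150:290,220:360],(400,371),interpolation=2)
cv2.imwrite('pics/c4.png',np.hstack([a,b])[:,:,::-1])
for k in('wrist','side','scene'):
  for n in ('brake_press','brake_pivot'):
    r=env.place_of(k,n); print(k,n,[(np.round(x['centre'],1).tolist(),round(x['conf'],2)) for x in r[:2]])
s=st(); print(np.round(s['ft_torque'],2))
```

```text
t 5.77 p [599.8 131.8 138.4] F [-11.19   3.     5.18] gap 0.7
[ 0.54  2.28 -0.06]
wrist brake_press [([612.3, 131.1, 149.8], 0.66)]
wrist brake_pivot []
side brake_press [([614.4, 132.1, 146.8], 0.51)]
side brake_pivot [([610.8, 24.8, 151.3], 0.47)]
scene brake_press [([619.0, 136.5, 151.6], 0.49)]
scene brake_pivot [([610.5, 21.5, 151.2], 0.75)]
t 6.22 p [599.8 131.8 138.4] F [-10.18   1.92   4.49] gap 0.5
[ 0.58  2.25 -0.09]
```

View pics/c4.png

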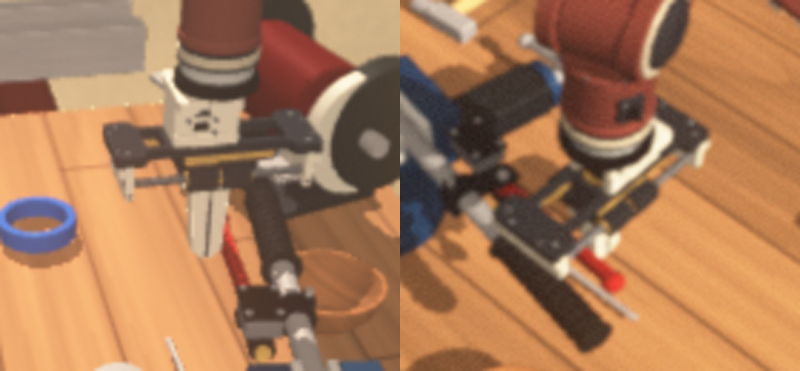

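View pics/w4.png

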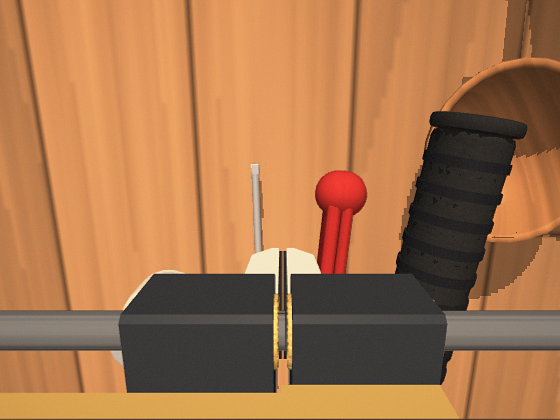

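The lever is fully in: the estimated press point moved about 29 mm, and there is clear space to the grip. The lateral forces fit friction at the blade. I'll back off fully so it comes right out.

Emit:
servo_tool(
  rows=[0, -0.008, 0, 0, 0, -0.01, 0, 0, 0, -0.01, 0, 0, 0, -0.01, 0, 0, 0, -0.008, 0, 0],
)

```text
t: 6.63
ee_pos: [559.6, 129.3, 139.2]
tool_rot: [0.002, 0.708, 0.707, 0.001]
wrist_force: [-0.2, 0.5, -0.9]
finger_gap: 0.4
```

Emit:
servo_tool(
  rows=[0, 0, 0, 0, 0, 0, 0, 0, 0, 0, 0, 0, 0, 0, 0, 0, 0, 0, 0, 0],
)

```text
t: 7.05
ee_pos: [558.8, 130.8, 138.7]
tool_rot: [0.0, 0.707, 0.707, 0.0]
wrist_force: [-0.1, -0.2, -0.2]
finger_gap: 0.6
```

Run:
```python
from h import *
s=st(); print(np.round(s['ft_torque'],2)); w=snap('wrist','w5');d=snap('side','d5')
cv2.imwrite('pics/c5.png',np.hstack([cv2.resize(d[90:220,230:370],(380,353),interpolation=2),cv2.resize(w,(420,353))])[:,:,::-1])
for k in('wrist','side'):
  r=env.place_of(k,'brake_press'); print(k,[(np.round(x['centre'],1).tolist(),round(x['conf'],2)) for x in r[:2]])
s=st(); print(np.round(s['ft_torque'],2))
```

```text
t 7.05 p [558.8 130.8 138.7] F [-0.1  -0.2  -0.16] gap 0.6
[ 0.02  0.03 -0.01]
wrist [([583.5, 127.0, 150.3], 0.84)]
side [([683.0, -319.8, -1.4], 0.65), ([585.5, 129.3, 150.3], 0.46)]
t 7.25 p [558.2 131.  138.6] F [0.01 0.28 0.88] gap 0.6
[ 0.    0.05 -0.  ]
```

View pics/c5.png

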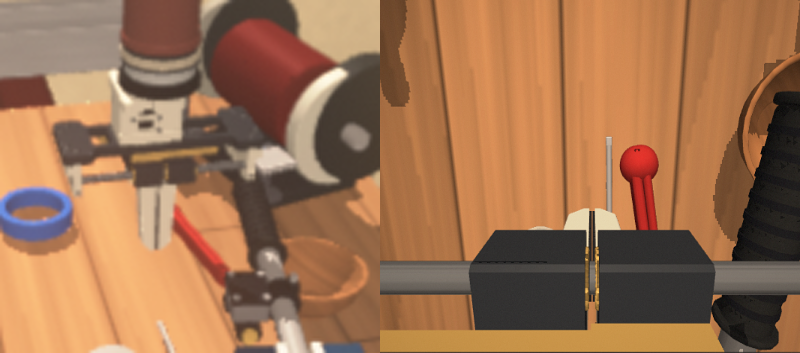

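The lever is back out: the press point is at about its original x (584–586) and there is no force. Now the second press.

Emit:
servo_tool(
  rows=[0, 0.005, 0, 0, 0, 0.005, 0, 0, 0, 0.003, 0, 0, 0, 0.003, 0, 0, 0, 0.003, 0, 0],
)

```text
t: 7.67
ee_pos: [576.4, 131.6, 138.4]
tool_rot: [-0.001, 0.707, 0.707, -0.0]
wrist_force: [-2.4, 0.6, 1.6]
finger_gap: 0.2
```

Emit:
servo_tool(
  rows=[0, 0.004, 0, 0, 0, 0.004, 0, 0, 0, 0.004, 0, 0, 0, 0.003, 0, 0, 0, 0.003, 0, 0],
)

```text
t: 8.08
ee_pos: [594.0, 132.4, 138.3]
tool_rot: [-0.002, 0.707, 0.707, -0.0]
wrist_force: [-5.0, 4.1, 0.1]
finger_gap: 0.6
```

Emit:
servo_tool(
  rows=[0, 0.002, 0, 0, 0, 0.001, 0, 0, 0, 0, 0, 0, 0, 0, 0, 0],
)

```text
t: 8.42
ee_pos: [596.6, 132.4, 138.3]
tool_rot: [-0.002, 0.707, 0.707, -0.001]
wrist_force: [-5.4, 3.8, 1.9]
finger_gap: 0.4
```

Run:
```python
from h import *
s=st(); print(np.round(s['ft_torque'],2))
```

```text
t 8.42 p [596.6 132.4 138.3] F [-5.44  3.84  1.94] gap 0.4
[ 0.77  0.98 -0.01]
```

Emit:
servo_tool(
  rows=[0, 0.002, 0, 0, 0, 0.001, 0, 0, 0, 0, 0, 0, 0, 0, 0, 0],
)

```text
t: 8.75
ee_pos: [599.3, 132.4, 138.3]
tool_rot: [-0.002, 0.707, 0.707, -0.001]
wrist_force: [-5.3, 4.1, 1.6]
finger_gap: 0.7
```

Emit:
servo_tool(
  rows=[0, 0.0015, 0, 0, 0, 0, 0, 0, 0, 0, 0, 0],
)

```text
t: 9.0
ee_pos: [599.5, 132.5, 138.3]
tool_rot: [-0.003, 0.707, 0.708, -0.002]
wrist_force: [-7.4, 2.9, 3.4]
finger_gap: 0.6
```

Emit:
servo_tool(
  rows=[0, 0.0015, 0, 0, 0, 0, 0, 0, 0, 0, 0, 0],
)

```text
t: 9.25
ee_pos: [599.7, 132.4, 138.2]
tool_rot: [-0.004, 0.707, 0.708, -0.003]
wrist_force: [-9.6, 3.1, 5.1]
finger_gap: 0.6
```

One more small step for firmness, then a final check.

Emit:
servo_tool(
  rows=[0, 0.0015, 0, 0, 0, 0, 0, 0, 0, 0, 0, 0, 0, 0, 0, 0],
)

```text
t: 9.58
ee_pos: [599.9, 132.4, 138.2]
tool_rot: [-0.005, 0.707, 0.708, -0.004]
wrist_force: [-12.4, 3.3, 5.9]
finger_gap: 0.7
```

Run:
```python
from h import *
s=st(); print(np.round(s['ft_torque'],2)); w=snap('wrist','w6');d=snap('side','d6')
cv2.imwrite('pics/c6.png',np.hstack([cv2.resize(d[90:220,230:370],(380,353),interpolation=2),cv2.resize(w,(420,353))])[:,:,::-1])
for k in('wrist','side'):
  r=env.place_of(k,'brake_press'); print(k,[(np.round(x['centre'],1).tolist(),round(x['conf'],2)) for x in r[:2]])
st()
```

```text
t 9.58 p [599.9 132.4 138.2] F [-12.38   3.34   5.85] gap 0.7
[0.58 2.58 0.  ]
wrist [([613.7, 131.1, 149.0], 0.87)]
side [([612.8, 131.1, 148.8], 0.57)]
t 9.78 p [599.9 132.5 138.3] F [-11.85   2.74   6.23] gap 0.4
```

View pics/c6.png

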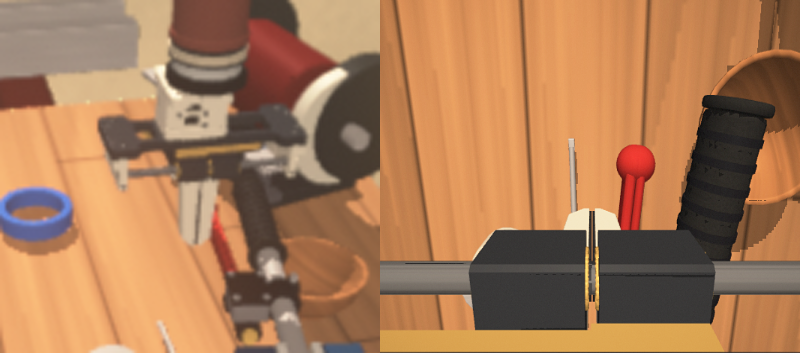

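The lever is fully in again, held at about 12 N, with a visible gap between its ball and the grip. Handing in.

```bash
python3 -c "
from h import *
env.hand_in(); st()"
```

```text
the job is handed in; nothing more can be done
the job is handed in; nothing more can be done
```

I pressed the red brake lever fully in with the outside of the shut fingers, let it come right back out, then pressed it fully in again. I handed the job in at about 9.8 s, still holding it there.

- **At the stop:** both presses went solid at TCP x ≈ 599.7 mm. The press point had moved about 28 mm, which matches 0.26 rad. The final push is about 12 N, above the 5 N spring and well under 35 N. The last pictures show a clear gap between the ball and the grip.
- **Between presses:** the force read zero and the press point was back at its original place.
- **Doubtful reading:** at the stop there were also sideways and upward forces of about 3 N and 6 N. I took these as friction on the blade, and the wrist torque roughly fits that. The pictures show no other contact.
- **False network hits:** the networks gave a few wrong positions, such as one side-view brake_press on the bench. I discarded these against the pictures.
- **Not measured:** I didn't measure the clutch lever or the loose items on the bench again at the end.

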